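# Knock a stuck specimen mount out of its nest

### The arm

A 6-joint arm with a two-finger parallel gripper is mounted at the origin on the work surface. World frame = base frame: x ahead of the robot, y to its left, z up, the work surface at z = 0. Lengths are in mm, angles in rad, forces in N, time in s.
With the tool pointing down it reaches from about 350 to 975 mm from the base axis. Payload 4.9 kg.
Tool frame: the origin (TCP) lies at the very end of the fingers, on their centre line; the grasp point (between the pads) lies 19 mm behind it; z points along the fingers, y is the direction in which the jaws open and shut (so a half turn about z gives the same grasp; the last joint's range is limited). The gripper opens to 85 mm and grips with 20 to 120 N. Pads are 22 mm wide; open, the fingers measure 114 mm over their backs; the gripper's body (76 mm by 85 mm) begins 54 mm behind the grasp point. The pads swing forward as they close: fully open they stand 13 mm farther back than shut.
Start: joints at [-1.382, 0.053, 1.613, -0, 1.476, -0.119], TCP at [189.346, -595.608, 231.304] pointing down, gripper open.
Joint ranges: [-3.01, 3.01], [-1.01, 2.22], [0.06, 2.58], [-1.02, 4.17], [0.09, 2.62], [-3.14, 3.14]. Speed limits (rad/s): [2.57, 2.57, 3.14, 3.14, 3.14, 3.14].

### API

Orientations are given as a 3x3 rotation matrix whose columns are the frame's x, y, z axes.
In Python, from bench import telemetry, vision, manip, spotter gives the robot as it stands.
- The arm moves only by the shell command python3 -m pendant 'ROWS' [FORCE]. ROWS is a JSON object of lists of equal length, an entry for each row: "delta_pos": the shift along the tool's x, y, z in mm, a list of three; "delta_rot": the turn, a rotation vector about the tool's x, y, z in rad, a list of three; "grip": the opening, from -1 (shut) to 1 (fully open). A call has 1 to 5 rows; each row shifts and turns the commanded pose from where the row before left it, along the tool's axes as they then stand; what a row does not reach is not made up. A row lasts 1/12 s, in which the tool goes at most 41.7 mm and 7.16 degrees, less where a joint would pass 70% of its speed; a pose out of reach is approached as far as the arm can. A call is refused whole if a number of a shift passes 41.7 or a number of a turn 0.125, either way. A call with a gripper value outside its range is refused whole. The fingers move at their own pace and stop on an object; FORCE is the grip in N (left out, the last holds). Time passes only in rows, so rows that do not move let the fingers close. It gives the time, the measured TCP pose, the force and the opening at its end, in the units of the state.
- telemetry.observe(): the state, without advancing time (a new reading comes with each control period).
- vision.grab_frame(name): name is "side" or "top"; returns a dict with "frame" (384x512x3 uint8, red, green, blue), "camera_matrix" (3x3 intrinsics, pixels), "k1" (the pictures are not rectified: a ray, as slopes to the right and down, at radius r is drawn at 1 + k1 r^2 times it, then the intrinsics apply), "camera_from_world" (4x4, takes a point from world to camera coordinates). Camera axes: x right, y down, z forward; pixel columns grow to the right and rows downward; lengths in mm; the calibration is good to about 2 mm. A picture is of the moment at which its call begins. There is no depth.
- manip.hand_in(): hands the job in, once; it reports no verdict.
Trained networks look in the newest picture that a camera, given by its name, has taken for a name from the list of things; names that differ only in an ending like _2 or _b are one class to them, and where a whole thing is asked for, a point or a joint stands for the part that bears it (a point fixed in the world has none). Each returns a list of dicts, best first, with "conf" (0 to 1); they miss things now and then, are a little off and sometimes report something else, mostly with a low value. They report only what shows in the picture. A call takes as long as a camera call. They do not tell look-alikes from the thing itself.
- spotter.recognise(thing, camera): "at" ([x, y, z] in mm, in world coordinates, good to about 4 mm: the middle of the surface that is visible of it).
- spotter.silhouettes(thing, camera): "region" (384x512 bool, what is visible of it).
- spotter.landmark_of(thing, camera): "at" ([x, y, z] in mm, in world coordinates, good to about 4 mm: a listed point, or the origin of a listed thing).
The state is a dict: "clock": time; "qpos": joint angles; "joint_vel": joint speeds; "joint_efforts": joint torques, N m; "tcp_pos": TCP position; "eef_rot": TCP orientation; "wrist_force": force on the tool from outside, world axes, zero at the start; "torque": the same for the moment, N m; "opening": opening from 0.0 (shut) to 1.0 (fully open).
Only numpy, scipy, OpenCV 4.12 (cv2) and the standard library are available. Lean on these libraries where they do the work, as an engineer would, in place of code of your own. Each camera call takes 0.05 s, during which the arm holds its last target.

### The job

Three resin specimen mounts are stuck in the nests of the sliding carriage. Hold its thumb release down and slide the carriage until the mount showing a long bar-shaped section is over the knockout rod, let the lock catch there, then push the rod up by its side knob until its catch holds it, to eject that mount. Set the mount down upright in the steel dish (do not drop it), leaving the carriage locked there, the other two mounts in their nests and everything else on the bench undisturbed.

Things in the scene. Friction and masses are not known exactly. Their poses are not given: they have to be found in the camera images.
- fixture: Fixed knockout fixture: dark steel base plate 100 x 345 x 6 mm with two grey rails, 76 mm over all, and end stops to 56 mm high. Origin: on the bench surface directly under the knockout station, i.e. on the rod's axis. Its y axis is the direction in which the carriage slides; its x axis points to the side where the lift knob stands; z up. The base plate reaches from y = -160 to +185 mm.
- station (a point): Point on the rod's axis, 78 mm above the bench, level with the carriage's top face. Before the rod can rise the nest must be within 3 mm of this axis; a raised rod blocks the carriage.
- carriage (a joint): Slide of the aluminium carriage along the fixture's +y, m; starts at 0, stop at 0.132; drag 2 N plus light damping. A hidden rack locks it at 0, 0.050, 0.090, 0.130 (1.5 mm play each way): nest a, b or c is over the rod at the last three. Pressing the thumb release over 4.5 mm frees it; let up between these places, the tooth rubs under the rack and springs in on reaching one.
- nest_a (a point): Centre of the mouth of nest a, on the carriage's top face, 68 mm behind the thumb release's axis; fixture y = -50 mm at carriage 0. Axes as the fixture's. Nests are 29.6 mm wide, 27 mm deep, with an 18 mm hole in the 6 mm floor for the rod. The carriage is 52 mm wide, y = -150 to +50 mm at carriage 0, underside 45 mm and top face 78 mm above the bench.
- nest_b (a point): The same for nest b, 40 mm behind nest a (fixture y = -90 mm at carriage 0).
- nest_c (a point): The same for nest c, 80 mm behind nest a (fixture y = -130 mm at carriage 0).
- thumb (a joint): Travel of the thumb release, m: 0 is up (locked when in a notch), 0.008 fully down. Spring: about 3 N to start, 7 N fully down.
- thumb_top (a point): Centre of the top of the thumb release, a round black button, 30 mm diameter, on the carriage's +y end; 86 mm above the bench when up, 78 mm when down. Two fins stand across the rail before and behind it, inner faces 50 mm apart, tops 98 mm above the bench: shut fingers go between them, press the button and push a fin to drive the carriage.
- rod (a joint): Lift of the captive steel knockout rod (10 mm diameter, 0.15 kg), m: 0 is down, 0.029 the upper stop. It meets the mount's underside after 9 mm and pushes it up (mounts grip their nests with 4 to 8 N). From 26.5 mm up a spring catch snaps under its post and keeps it up with the mount on it, some 17 mm proud; let go before that, it sinks back slowly.
- rod_tip (a point): Top of the rod, on its axis; 42 mm above the bench when down.
- knob (a point): Middle of the lift knob: upright black cylinder, 24 mm diameter, 36 mm tall, 90 mm from the rod's axis on the fixture's +x side, joined to the rod by an arm under the carriage. This point is 78 mm above the bench when the rod is down; it moves only straight up with the rod. Below it, the catch's block (20 x 16 mm, 47 mm high) stands 20 mm to -y.
- mount: The mount to eject: black resin puck, 28 mm diameter, 26 mm tall, about 40 g, with a long steel bar section (21 x 7 mm) in its top face. Starts in any of the three nests, its top 1 mm below the carriage's top face, gripped by a spring plunger in the nest's wall. Origin: centre of its underside; z up.
- round_1: Another mount of the same size, with a small round steel section (10 mm) in its top face; stays in its nest. Origin: centre of its underside.
- round_2: The same as round_1.
- dish: Open round steel dish, 90 mm across, 14 mm high, wall 3 mm, floor 4 mm thick; stands on the bench to one side of the fixture. Origin: centre of its underside, z up.
- jar: Bystander: amber jar, 60 mm diameter, 75 mm tall, on the bench. Origin: centre of its underside.
- wash_bottle: Bystander: white bottle, 44 mm diameter, 125 mm tall, between the fixture and the robot. Origin: centre of its underside.
- hex_fitting: Bystander: small six-sided brass fitting, 22 mm wide, 26 mm tall, beside the fixture. Origin: centre of its underside.
- collar: Bystander: brass disc with a small dark hole, 26 mm diameter, 14 mm tall, beside the fixture. Origin: centre of its underside.
Things that resemble listed ones, but are neither listed nor needed, are in the scene too. Several things have the shape of the dish; the one meant has the colours described above.

How it is judged (in metres and radians):
On the way, in this order (a step that is already met when the one before it is completed fails the run):
1. the carriage is locked with the bar-section mount over the knockout rod (horizontal distance between mount and rod_tip below 0.004 m and value of joint thumb below 0.002 m), for 0.1 s.
2. the rod is pushed up and that mount stands ejected over it (value of joint rod above 0.024 m and z of mount in the frame of nest_a above -0.013 m and horizontal distance between mount and rod_tip below 0.006 m), for 0.1 s.
3. the mount is set down in the dish while still held (within 8 mm of its floor) (horizontal distance between mount and dish below 0.032 m and z of mount in the frame of dish below 0.012 m and contact force between the fingers and mount above 0.3 N).
At the end, for the whole second after the job is handed in: Bar-section mount upright (0.15 rad, section up), at rest on the dish floor; carriage locked at a knockout place (within 4 mm, thumb release up within 2 mm); the other two mounts seated in their nests (raised under 5 mm) (horizontal distance between mount and dish below 0.032 m and z of mount in the frame of dish between 0.001 and 0.008 m and angle between mount's own z axis and vertical below 0.15 rad and linear speed of mount below 0.02 m/s and value of joint thumb below 0.002 m and (value of joint carriage between 0.046 and 0.054 m or value of joint carriage between 0.086 and 0.094 m or value of joint carriage between 0.126 and 0.134 m) and z of round_1 in the frame of nest_a between -0.031 and -0.022 m and z of round_2 in the frame of nest_a between -0.031 and -0.022 m); the robot touches nothing.
It fails at once if one of the other mounts is pushed out of its nest (over 8 mm) (z of any of round_1, round_2 in the frame of nest_a above -0.019 m).
It fails at once if a bystander is shifted by more than 20 mm (distance of any of jar, wash_bottle, hex_fitting, collar from where it was at the start of the episode above 0.02 m).
It fails at once if the dish is shoved by more than 40 mm (distance of dish from where it was at the start of the episode above 0.04 m).
It also fails if it takes over 64 s, if anything falls off the work surface, if the arm or the gripper's body presses on something with over 40 N, if the wrist force passes 120 N, or if a joint passes its speed limit or range.

## Working session

There is one attempt and no reset: what is moved stays moved. The work goes in short steps, Python scripts to look and compute and a shell command to move; the robot and the scene stay as the last step left them, time stands still between calls to the robot, and variables do not carry over. Pictures are saved under pics/ and viewed, and the job is handed in when it is done.

```bash
mkdir -p pics; ls
cat > h.py <<'E'
import numpy as np, cv2
from bench import telemetry, vision, manip, spotter
def grab(name,fn=None):
    f=vision.grab_frame(name)
    if fn: cv2.imwrite('pics/'+fn,cv2.cvtColor(f['frame'],cv2.COLOR_RGB2BGR))
    return f
def proj(f,p):
    p=np.asarray(p,float).reshape(-1,3); T=np.array(f['camera_from_world']); K=np.array(f['camera_matrix'])
    c=p@T[:3,:3].T+T[:3,3]; s=c[:,:2]/c[:,2:]; r2=(s**2).sum(1,keepdims=True); s=s*(1+f['k1']*r2)
    return s@K[:2,:2].T+K[:2,2]
def ray(f,uv,z):
    T=np.array(f['camera_from_world']); K=np.array(f['camera_matrix'])
    uv=np.asarray(uv,float).reshape(-1,2); d=(uv-K[:2,2])@np.linalg.inv(K[:2,:2]).T
    s=d.copy()
    for _ in range(30): s=d/(1+f['k1']*(s**2).sum(1,keepdims=True))
    R=T[:3,:3]; o=-R.T@T[:3,3]; w=np.c_[s,np.ones(len(s))]@R
    return o+w*((z-o[2])/w[:,2:])
E
python3 - <<'E'
from h import *
for n in('top','side'):
    f=grab(n,n+'0.png'); T=np.array(f['camera_from_world']); print(n,-T[:3,:3].T@T[:3,3],f['k1'])
    for t in ['fixture','station','nest_a','nest_b','nest_c','thumb_top','knob','mount','round_1','dish','jar','wash_bottle','hex_fitting','collar']:
        try:
            print(t,[(np.round(d['at']).tolist(),round(d['conf'],2)) for d in spotter.landmark_of(t,n)][:4])
        except Exception as e: print(t,e)
print(telemetry.observe())
E
```

```text
pics
top [ 420.14288863   15.42317866 1036.40882426] 0.033064226433107746
fixture [([524.0, 37.0, -2.0], 0.75), ([494.0, -89.0, 71.0], 0.26)]
station [([520.0, 38.0, 81.0], 0.78)]
nest_a [([514.0, -10.0, 78.0], 0.98), ([497.0, -88.0, 75.0], 0.78), ([507.0, -48.0, 79.0], 0.64)]
nest_b [([514.0, -10.0, 78.0], 0.98), ([497.0, -88.0, 75.0], 0.78), ([507.0, -48.0, 79.0], 0.64)]
nest_c [([514.0, -10.0, 78.0], 0.98), ([497.0, -88.0, 75.0], 0.78), ([507.0, -48.0, 79.0], 0.64)]
thumb_top [([527.0, 56.0, 84.0], 0.59)]
knob [([615.0, 134.0, -5.0], 0.64), ([611.0, 19.0, 82.0], 0.56)]
mount [([497.0, -93.0, 50.0], 0.47), ([504.0, -53.0, 54.0], 0.41)]
round_1 [([513.0, -11.0, 51.0], 0.68), ([496.0, -94.0, 49.0], 0.58)]
dish [([427.0, -273.0, 3.0], 0.93), ([657.0, -182.0, -4.0], 0.86), ([340.0, -72.0, 0.0], 0.84), ([571.0, -310.0, -7.0], 0.65)]
jar [([512.0, 294.0, 2.0], 0.76), ([497.0, -95.0, 49.0], 0.32)]
wash_bottle [([415.0, 83.0, -4.0], 0.75), ([614.0, 131.0, 2.0], 0.27)]
hex_fitting [([614.0, 133.0, -2.0], 0.61)]
collar [([616.0, -70.0, 7.0], 0.61)]
side [175.0735671  621.77459598 761.6012917
[... 1000 characters left out ...]
4e+00, -1.19012697e-01]), 'joint_vel': array([ 1.32621523e-03, -1.22532933e-05, -1.34955188e-03, -7.24903100e-04,
        8.69358694e-04,  1.14615293e-03]), 'joint_efforts': array([-5.64455183e-05, -3.93679047e+01, -3.70446396e+01, -1.56376464e-04,
        7.15311344e-04,  3.49745065e-06]), 'tcp_pos': array([ 189.34882611, -595.59739019,  231.2805145 ]), 'eef_rot': array([[ 9.52995099e-01,  3.02985709e-01, -2.36230682e-05],
       [ 3.02985710e-01, -9.52995098e-01,  4.71010796e-05],
       [-8.24171424e-06, -5.20445502e-05, -9.99999999e-01]]), 'wrist_force': array([-0.29978815, -0.43935071,  0.06286234]), 'torque': array([ 0.02757964, -0.03198832, -0.01977349]), 'opening': 0.998484693704871}
```

View pictures.

View pics/top0.png

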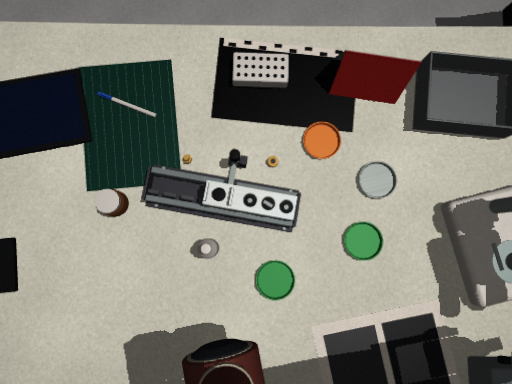

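View pics/side0.png

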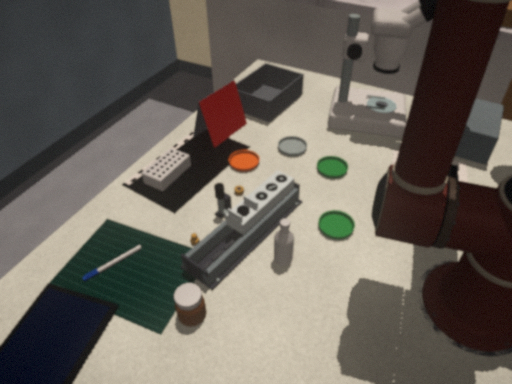

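Run:
```python
import cv2
i=cv2.imread('pics/top0.png'); cv2.imwrite('pics/crop0.png',cv2.resize(i[100:260,170:370],None,fx=4,fy=3.75,interpolation=cv2.INTER_CUBIC)[:600,:800])
```

```text
(no output)
```

View pics/crop0.png

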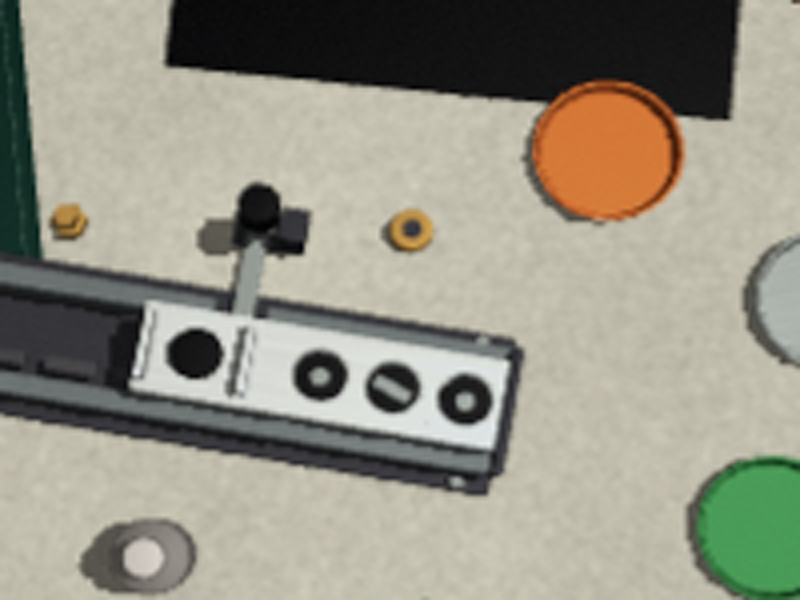

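Run:
```python
from h import *
from scipy.optimize import least_squares
f=grab('top'); g=grab('side')
def ex(fn,u,v,o,s=6,w=30):
    i=cv2.imread('pics/'+fn)
c=np.array([[320,376],[393,387],[465,399],[194,353],[259,207]])/[4,3.75]+[170,100]-0.4
I=f['frame'].max(2)
out=[]
for (u,v) in c:
    x,y=int(round(u)),int(round(v)); r=9
    p=I[y-r:y+r+1,x-r:x+r+1].astype(float)
    m=(p<70).astype(np.uint8); n,l,st,ce=cv2.connectedComponentsWithStats(m,connectivity=4)
    k=l[r,r]
    if k==0: k=1+np.argmax(st[1:,4])
    # filled hull
    cnt,_=cv2.findContours((l==k).astype(np.uint8),cv2.RETR_EXTERNAL,cv2.CHAIN_APPROX_NONE)
    (cx,cy),rad=cv2.minEnclosingCircle(cnt[0]); M=cv2.moments(cv2.convexHull(cnt[0]))
    print((u,v),(x-r+cx,y-r+cy,rad),(x-r+M['m10']/M['m00'],y-r+M['m01']/M['m00']))
    out.append((x-r+M['m10']/M['m00'],y-r+M['m01']/M['m00']))
zs=[77,77,77,86,96]
W=np.array([ray(f,o,z)[0] for o,z in zip(out,zs)]); print(W.round(1))
L=np.array([[0,-50],[0,-90],[0,-130],[0,18],[90,0]])
def fx(p,n):
    cc,s=np.cos(p[2]),np.sin(p[2]); return L[:n]@np.array([[cc,s],[-s,cc]])+p[:2]
for n in(4,5):
    r=least_squares(lambda p:(fx(p,n)-W[:n,:2]).ravel(),[520,37,-.15]); print(r.x,(r.fun.reshape(-1,2)).round(1).tolist())
# dish
hsv=f['frame']
p=ray(f,[[376,180]],7); print(p)
cv2.imwrite('pics/s1.png',cv2.resize(cv2.cvtColor(g['frame'][130:290,170:330],cv2.COLOR_RGB2BGR),(600,600),interpolation=cv2.INTER_CUBIC))
x,y,t=r.x;R=np.array([[np.cos(t),-np.sin(t)],[np.sin(t),np.cos(t)]])
q=[[*(R@l+[x,y]),z] for l,z in zip(L,zs)]
pr=proj(g,q); print(pr.round(1).tolist())
im=cv2.imread('pics/s1.png')
for u,v in pr: cv2.circle(im,(int((u-170+.5)*3.75),int((v-130+.5)*3.75)),3,(0,0,255),-1)
cv2.imwrite('pics/s1.png',im)
for n in('top','side'):
  grab(n)
  for d in spotter.silhouettes('dish',n): 
    ys,xs=np.nonzero(d['region']); print(n,d['conf'],xs.mean(),ys.mean(),ray(f if n=='top' else g,[[xs.mean(),ys.mean()]],7).round(1))
```

```text
(np.float64(249.6), np.float64(199.86666666666665)) (249.5, 199.875, 6.206195831298828) (249.5299539170507, 199.8479262672811)
(np.float64(267.85), np.float64(202.79999999999998)) (268.5, 202.5, 5.700977325439453) (269.70786516853934, 200.73408239700373)
(np.float64(285.85), np.float64(206.0)) (285.90540504455566, 206.25675678253174, 6.322027683258057) (285.9412628487518, 206.2481644640235)
(np.float64(218.1), np.float64(193.73333333333332)) (218.34615421295166, 194.0, 6.6539459228515625) (218.3972222222222, 194.0)
(np.float64(234.35), np.float64(154.79999999999998)) (235.5, 158.1666669845581, 9.501562118530273) (235.4290976058932, 157.6804788213628)
[[511.7 -10.4  77. ]
 [509.8 -54.1  77. ]
 [497.8 -89.3  77. ]
 [523.4  56.7  86. ]
 [600.7  20.2  96. ]]
[ 5.20725385e+02  3.79185487e+01 -1.60626630e-01] [[1.1, -1.1], [-3.4, 3.2], [2.1, -1.1], [0.2, -1.0]]
[ 5.18745972e+02  3.72223401e+01 -1.56821797e-01] [[-0.7, -1.8], [-5.1, 2.5], [0.6, -1.9], [-1.8, -1.7], [7.0, 2.9]]
[[ 565.37101547 -309.08802795    7.        ]]
[[262.3, 195.2], [272.1, 186.2], [281.5, 177.6], [244.5, 208.8], [219.6, 185.5]]
top 0.97 274.67791411042947 279.64647239263803 [[335.7 -69.2   7. ]]
top 0.93 321.27356746765247 139.54805914972275 [[ 661.8 -182.3    7. ]]
top 0.89 377.88946910356833 178.94604003481288 [[ 567.9 -313.6    7. ]]
top 0.71 363.0238853503185 240.32165605095543 [[ 424.7 -274.3    7. ]]
top 0.53 246.11626746506985 199.20858283433134 [[519.8  -4.3   7. ]]
side 0.97 244.66726618705036 160.431654676259 [[ 658.7 -182.3    7. ]]
side 0.95 335.78121137206426 224.50556242274413 [[337.2 -69.    7. ]]
side 0.83 291.88198757763973 145.91718426501035 [[ 567.  -308.9    7. ]]
side 0.69 331.873417721519 167.0108499095841 [[ 424.7 -271.6    7. ]]
```

View pics/s1.png

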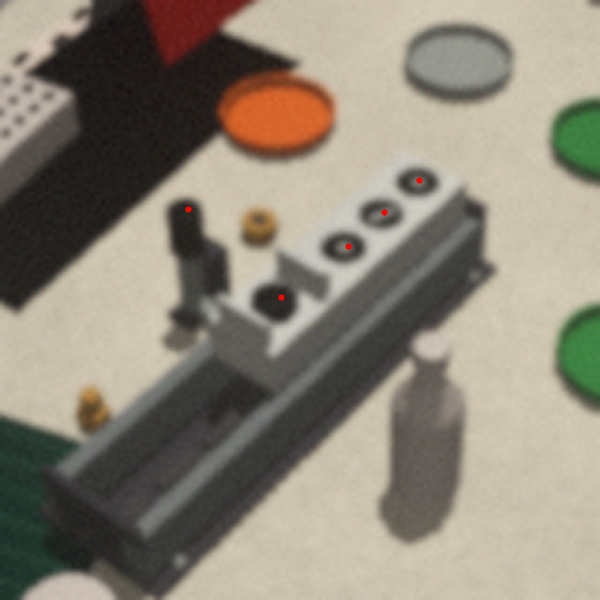

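Run:
```python
from h import *
from scipy.optimize import least_squares
f=grab('top'); g=grab('side')
L=np.array([[0,-50,77],[0,-90,77],[0,-130,77],[0,18,86],[90,0,96.]])
pt=np.array([[249.5,199.9],[267.9,202.8],[285.9,206.2],[218.4,194],[234.4,154.8]])
ps=np.array([[343,246.5],[381,213.5],[419,181],[273,302],[185,206]])/3.75+[170,130]-.4
def W(p):
    c,s=np.cos(p[2]),np.sin(p[2]); q=L.copy(); q[:,:2]=L[:,:2]@np.array([[c,s],[-s,c]])+p[:2]; return q
for nm,fun in dict(top=lambda p:(proj(f,W(p))-pt).ravel(),side=lambda p:(proj(g,W(p))-ps).ravel(),both=lambda p:np.r_[(proj(f,W(p))-pt).ravel(),(proj(g,W(p))-ps).ravel()]).items():
    r=least_squares(fun,[520,37,-.16],loss='soft_l1'); print(nm,r.x.round(3),fun(r.x).round(1).tolist())
print(W(r.x).round(1).tolist())
```

```text
top [ 5.19985e+02  3.86400e+01 -1.72000e-01] [0.1, 0.1, -0.1, 0.3, 0.1, 0.1, 0.1, 0.1, -0.4, -0.8]
side [ 5.22299e+02  3.90990e+01 -1.88000e-01] [0.1, 0.2, 0.2, 0.1, -0.2, 0.3, 0.1, -1.4, -0.2, 0.3]
both [ 5.20893e+02  3.89050e+01 -1.77000e-01] [0.0, -0.2, -0.2, 0.1, -0.1, -0.0, 0.0, -0.3, -0.3, -1.2, 0.5, 0.2, 0.4, 0.1, -0.1, 0.2, 0.8, -1.2, 0.1, 0.7]
[[512.1, -10.3, 77.0], [505.0, -49.7, 77.0], [498.0, -89.1, 77.0], [524.1, 56.6, 86.0], [609.5, 23.0, 96.0]]
```

Run:
```python
from h import *
f=grab('top'); g=grab('side')
a=cv2.cvtColor(f['frame'],cv2.COLOR_RGB2BGR).copy(); b=cv2.cvtColor(g['frame'],cv2.COLOR_RGB2BGR).copy()
for z,col in((0,(0,0,255)),(230,(255,0,0))):
  for x in range(100,700,100):
    for y in range(-700,-100,100):
      for F,im in((f,a),(g,b)):
        T=np.array(F['camera_from_world'])
        u,v=proj(F,[x,y,z])[0]
        if 0<u<512 and 0<v<384:
            cv2.circle(im,(int(u),int(v)),1,col,-1)
            if z==0: cv2.putText(im,f'{x//100},{y//100}',(int(u),int(v)),0,.3,(0,0,200))
print(proj(g,[189,-596,231]),proj(f,[189,-596,231]))
cv2.imwrite('pics/ga.png',cv2.resize(a[:,256:],(533,600*4//3*3//4),interpolation=cv2.INTER_CUBIC)); cv2.imwrite('pics/gb.png',cv2.resize(b[:250,200:],None,fx=2.4,fy=2.4)[:600,:800])
```

```text
[[459.62194037  66.02183473]] [[590.44371988 377.37461842]]
```

View pics/ga.png

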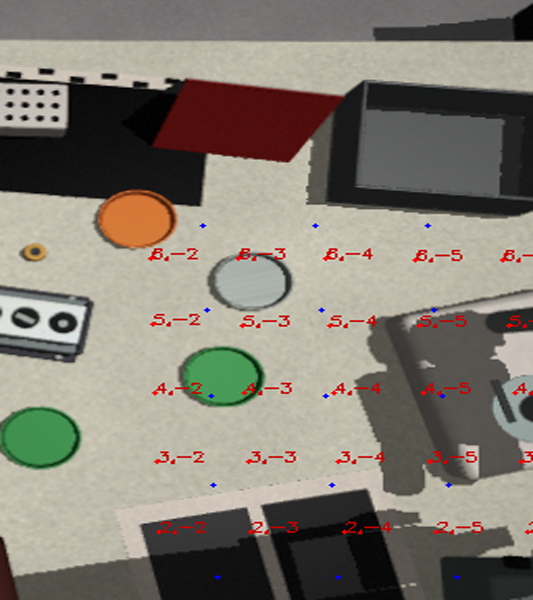

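View pics/gb.png

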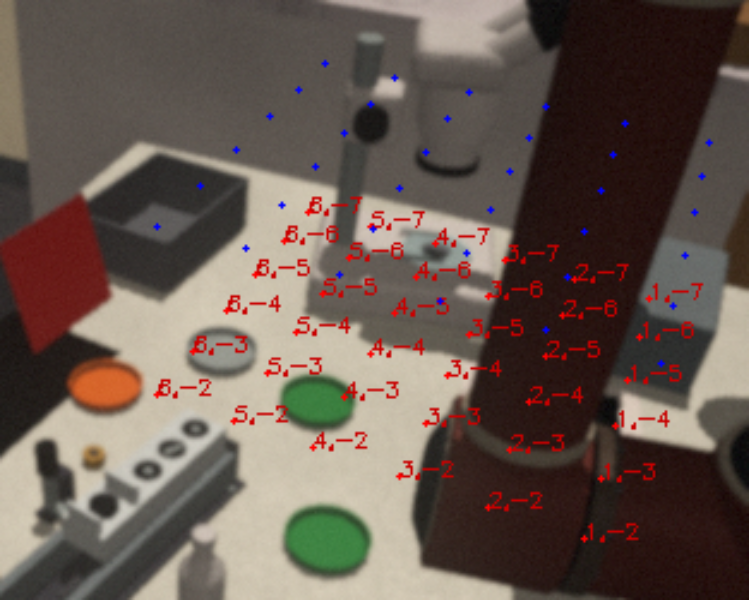

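```bash
python3 -m pendant '{"delta_pos":[[12,-38,-4],[12,-38,-4],[12,-38,-4],[12,-38,-4],[12,-38,-4]],"delta_rot":[[0,0,0],[0,0,0],[0,0,0],[0,0,0],[0,0,0]],"grip":[-1,-1,-1,-1,-1]}' 40
python3 -m pendant '{"delta_pos":[[0,0,0],[0,0,0],[0,0,0],[0,0,0],[0,0,0]],"delta_rot":[[0,0,0.097],[0,0,0.097],[0,0,0.097],[0,0,0.097],[0,0,0.097]],"grip":[-1,-1,-1,-1,-1]}'
```

```text
clock: 2.42
tcp_pos: [188.8, -394.6, 251.1]
eef_rot: [[0.953, 0.303, -0.0], [0.303, -0.953, 0.001], [0.0, -0.0, -1.0]]
wrist_force: [0.8, -0.3, 1.1]
opening: 0.3
clock: 2.83
tcp_pos: [189.0, -396.2, 251.6]
eef_rot: [[0.984, -0.181, 0.0], [-0.181, -0.984, -0.001], [0.0, 0.001, -1.0]]
wrist_force: [-0.4, -0.7, 0.6]
opening: 0.002
```

```bash
for i in 1; do :; done
python3 -m pendant '{"delta_pos":[[16.5,-33.8,0],[16.5,-33.8,0],[16.5,-33.8,0],[16.5,-33.8,0],[16.5,-33.8,0]],"delta_rot":[[0,0,0],[0,0,0],[0,0,0],[0,0,0],[0,0,0]],"grip":[-1,-1,-1,-1,-1]}'
python3 -m pendant '{"delta_pos":[[16.5,-33.8,0],[16.5,-33.8,0],[16.5,-33.8,0],[16.5,-33.8,0],[16.5,-33.8,0]],"delta_rot":[[0,0,0],[0,0,0],[0,0,0],[0,0,0],[0,0,0]],"grip":[-1,-1,-1,-1,-1]}'
python3 -m pendant '{"delta_pos":[[16.5,-33.8,0],[16.5,-33.8,10],[16.5,-33.8,20],[16.5,-33.8,30],[16.5,-33.8,30]],"delta_rot":[[0,0,0],[0,0,0],[0,0,0],[0,0,0],[0,0,0]],"grip":[-1,-1,-1,-1,-1]}'
```

```text
clock: 3.25
tcp_pos: [300.5, -243.2, 251.6]
eef_rot: [[0.984, -0.177, 0.001], [-0.177, -0.984, -0.001], [0.001, 0.001, -1.0]]
wrist_force: [1.3, 0.4, 0.2]
opening: 0.002
clock: 3.67
tcp_pos: [411.8, -90.9, 251.7]
eef_rot: [[0.984, -0.176, 0.001], [-0.176, -0.984, -0.001], [0.001, 0.0, -1.0]]
wrist_force: [0.5, -0.8, 0.6]
opening: -0.001
clock: 4.08
tcp_pos: [517.0, 52.2, 169.9]
eef_rot: [[0.985, -0.175, 0.003], [-0.175, -0.985, -0.0], [0.003, -0.0, -1.0]]
wrist_force: [0.0, -0.7, -0.5]
opening: -0.002
```

```bash
python3 -m pendant '{"delta_pos":[[0,0,25],[0,0,18],[0,0,0]],"delta_rot":[[0,0,0],[0,0,0],[0,0,0]],"grip":[-1,-1,-1]}'
python3 - <<'E'
from h import *
f=grab('top'); g=grab('side')
for F,n in((f,'t2'),(g,'s2')):
    p=telemetry.observe()['tcp_pos']; u,v=map(int,proj(F,p)[0]); print(u,v)
    im=cv2.cvtColor(F['frame'],cv2.COLOR_RGB2BGR)[v-50:v+50,u-60:u+60]
    cv2.imwrite('pics/%s.png'%n,cv2.resize(im,(600,500),interpolation=cv2.INTER_CUBIC))
E
```

```text
clock: 4.33
tcp_pos: [512.4, 51.1, 121.7]
eef_rot: [[0.985, -0.175, -0.009], [-0.175, -0.985, 0.0], [-0.009, 0.001, -1.0]]
wrist_force: [-1.0, 0.1, -0.6]
opening: 0.004
220 195
247 195
```

View pics/s2.png

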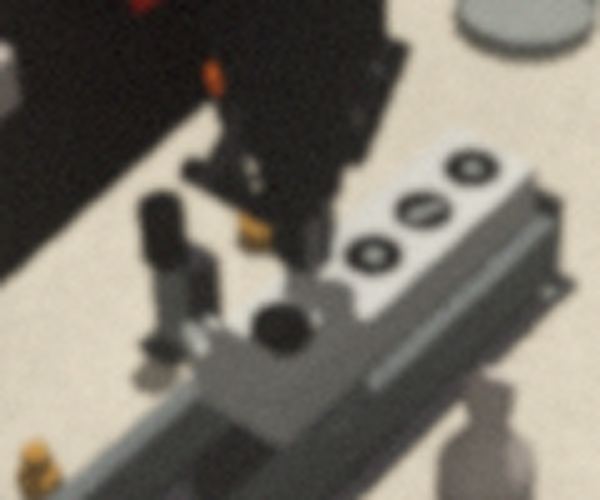

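View pics/t2.png

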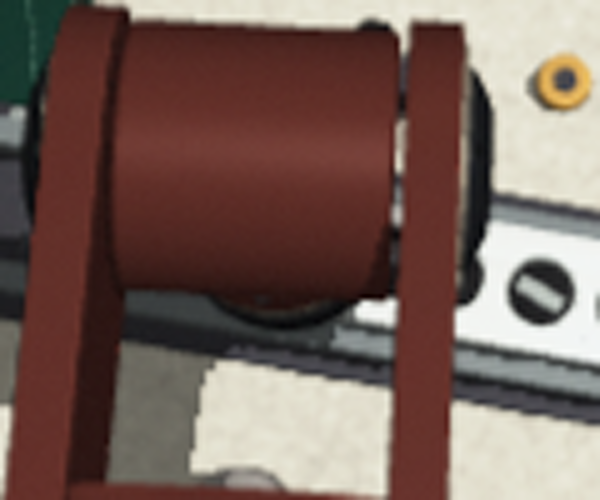

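```bash
python3 -m pendant '{"delta_pos":[[5,-4,0],[5,-3.5,0],[0,0,0],[0,0,0]],"delta_rot":[[0,0,0],[0,0,0],[0,0,0],[0,0,0]],"grip":[-1,-1,-1,-1]}'
```

```text
clock: 4.77
tcp_pos: [527.9, 55.8, 128.3]
eef_rot: [[0.984, -0.176, 0.003], [-0.176, -0.984, -0.0], [0.003, -0.0, -1.0]]
wrist_force: [0.1, 0.2, 0.2]
opening: -0.002
```

```bash
python3 -m pendant '{"delta_pos":[[-4,0,13],[0,0,13],[0,0,10],[0,0,0],[0,0,0]],"delta_rot":[[0,0,0],[0,0,0],[0,0,0],[0,0,0],[0,0,0]],"grip":[-1,-1,-1,-1,-1]}'
python3 - <<'E'
from h import *
print(telemetry.observe()['tcp_pos'])
g=grab('side'); u,v=247,195
im=cv2.cvtColor(g['frame'],cv2.COLOR_RGB2BGR)[v-50:v+50,u-60:u+60]
cv2.imwrite('pics/s3.png',cv2.resize(im,(600,500),interpolation=cv2.INTER_CUBIC))
E
```

```text
clock: 5.18
tcp_pos: [521.4, 56.6, 88.9]
eef_rot: [[0.984, -0.176, -0.003], [-0.176, -0.984, 0.0], [-0.003, 0.001, -1.0]]
wrist_force: [0.7, -0.2, 0.8]
opening: -0.0
[521.41060792  56.5757731   88.89473205]
```

View pics/s3.png

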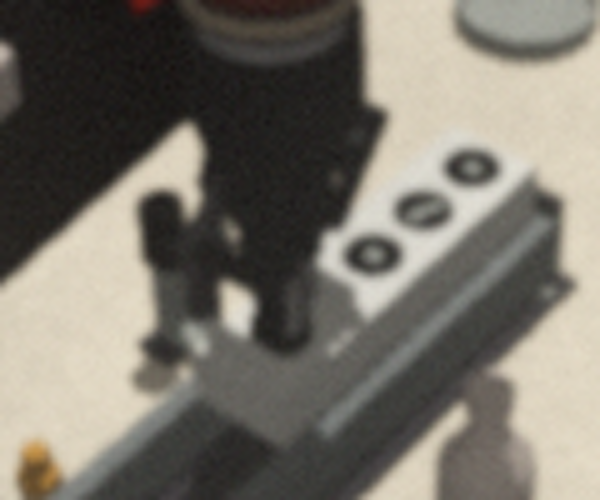

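```bash
python3 -m pendant '{"delta_pos":[[0,0,5],[0,0,4],[0,0,2],[0,0,0],[0,0,0]],"delta_rot":[[0,0,0],[0,0,0],[0,0,0],[0,0,0],[0,0,0]],"grip":[-1,-1,-1,-1,-1]}'
```

```text
clock: 5.65
tcp_pos: [523.9, 56.5, 81.0]
eef_rot: [[0.984, -0.176, 0.002], [-0.176, -0.984, -0.0], [0.002, -0.0, -1.0]]
wrist_force: [0.7, -0.1, 4.9]
opening: -0.003
```

```bash
python3 -m pendant '{"delta_pos":[[0,0,1.5],[0,0,0],[0,-4,0],[0,-4,0],[0,-4,0]],"delta_rot":[[0,0,0],[0,0,0],[0,0,0],[0,0,0],[0,0,0]],"grip":[-1,-1,-1,-1,-1]}'
python3 -m pendant '{"delta_pos":[[0,-4,0],[0,-4,0],[0,-5,0],[0,-5,0],[0,-5,0]],"delta_rot":[[0,0,0],[0,0,0],[0,0,0],[0,0,0],[0,0,0]],"grip":[-1,-1,-1,-1,-1]}'
```

```text
clock: 6.07
tcp_pos: [525.9, 67.8, 79.7]
eef_rot: [[0.984, -0.176, 0.002], [-0.176, -0.984, -0.002], [0.002, 0.001, -1.0]]
wrist_force: [-0.5, -1.9, 6.8]
opening: -0.003
clock: 6.48
tcp_pos: [530.0, 90.6, 79.7]
eef_rot: [[0.984, -0.176, 0.002], [-0.176, -0.984, -0.002], [0.002, 0.001, -1.0]]
wrist_force: [-0.0, -2.8, 6.5]
opening: -0.0
```

```bash
python3 -m pendant '{"delta_pos":[[0,-6,0],[0,-6,0],[0,-6,0],[0,-6,0],[0,-6,0]],"delta_rot":[[0,0,0],[0,0,0],[0,0,0],[0,0,0],[0,0,0]],"grip":[-1,-1,-1,-1,-1]}'
python3 -m pendant '{"delta_pos":[[0,-6,0],[0,-6,0],[0,-2,0],[0,0,0],[0,0,0]],"delta_rot":[[0,0,0],[0,0,0],[0,0,0],[0,0,0],[0,0,0]],"grip":[-1,-1,-1,-1,-1]}'
python3 - <<'E'
from h import *
g=grab('side'); u,v=240,200
im=cv2.cvtColor(g['frame'],cv2.COLOR_RGB2BGR)[v-60:v+60,u-80:u+64]
cv2.imwrite('pics/s4.png',cv2.resize(im,(720,600),interpolation=cv2.INTER_CUBIC))
o=np.array([520.9,38.9]);y=np.array([.176,.984])
for s in (.06,.07,.08):print(s,[(proj(g,[*(o+y*(l+s*1000)),77])[0]-[u-80,v-60])*5 for l in(-50,-90,-130)])
E
```

```text
clock: 6.9
tcp_pos: [535.3, 120.2, 79.7]
eef_rot: [[0.984, -0.176, 0.002], [-0.176, -0.984, -0.001], [0.002, 0.001, -1.0]]
wrist_force: [0.1, -3.1, 5.8]
opening: -0.003
clock: 7.32
tcp_pos: [537.9, 134.7, 79.8]
eef_rot: [[0.984, -0.176, 0.003], [-0.176, -0.984, 0.0], [0.003, -0.001, -1.0]]
wrist_force: [-0.1, 0.9, 4.8]
opening: -0.0
0.06 [array([427.50880256, 348.45446784]), array([481.49081334, 300.75342214]), array([533.06093212, 255.17674753])]
0.07 [array([413.61972462, 360.72631687]), array([468.22691767, 312.47470843]), array([520.38693993, 266.378401  ])]
0.08 [array([399.5685979, 373.1408481]), array([454.81011392, 324.33066628]), array([507.56866757, 277.70715989])]
```

View pics/s4.png

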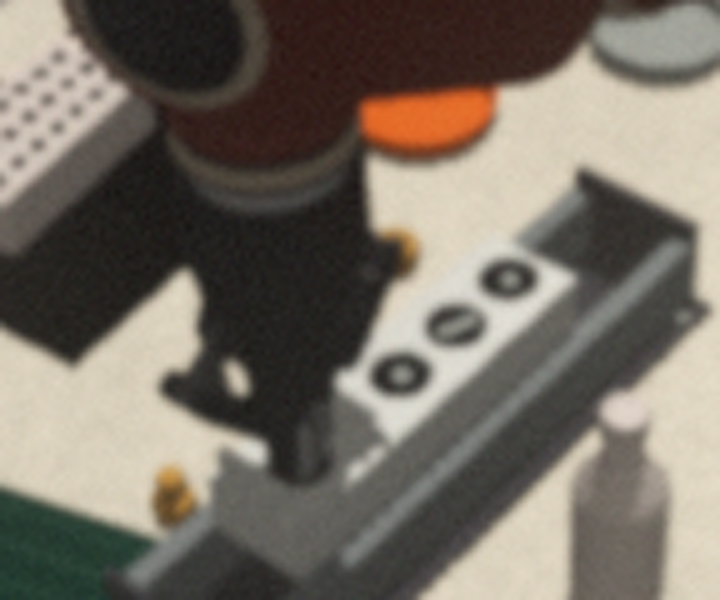

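```bash
python3 -m pendant '{"delta_pos":[[0,0,-5],[0,0,-5],[0,0,0],[0,-2,0],[0,-2,0]],"delta_rot":[[0,0,0],[0,0,0],[0,0,0],[0,0,0],[0,0,0]],"grip":[-1,-1,-1,-1,-1]}'
python3 -m pendant '{"delta_pos":[[0,-2,0],[0,-2,0],[0,0,0]],"delta_rot":[[0,0,0],[0,0,0],[0,0,0]],"grip":[-1,-1,-1]}'
```

```text
clock: 7.78
tcp_pos: [536.8, 138.3, 87.7]
eef_rot: [[0.984, -0.177, -0.001], [-0.177, -0.984, -0.0], [-0.001, 0.0, -1.0]]
wrist_force: [-0.6, -0.4, 0.1]
opening: 0.005
clock: 8.03
tcp_pos: [537.8, 142.6, 87.9]
eef_rot: [[0.984, -0.176, -0.001], [-0.176, -0.984, 0.0], [-0.001, 0.0, -1.0]]
wrist_force: [-0.1, -0.5, 0.4]
opening: -0.0
```

```bash
python3 -m pendant '{"delta_pos":[[0,-2,0],[0,-2,0],[0,0,0]],"delta_rot":[[0,0,0],[0,0,0],[0,0,0]],"grip":[-1,-1,-1]}'
python3 -m pendant '{"delta_pos":[[0,-2,0],[0,-1,0],[0,0,0]],"delta_rot":[[0,0,0],[0,0,0],[0,0,0]],"grip":[-1,-1,-1]}'
python3 - <<'E'
from h import *
g=grab('side'); u,v=240,200
im=cv2.cvtColor(g['frame'],cv2.COLOR_RGB2BGR)[v-60:v+60,u-80:u+64]
cv2.imwrite('pics/s5.png',cv2.resize(im,(720,600),interpolation=cv2.INTER_CUBIC))
E
```

```text
clock: 8.28
tcp_pos: [538.6, 146.0, 88.1]
eef_rot: [[0.984, -0.176, -0.001], [-0.176, -0.984, -0.001], [-0.0, 0.001, -1.0]]
wrist_force: [-0.2, -1.7, -0.6]
opening: -0.0
clock: 8.53
tcp_pos: [539.1, 148.7, 88.1]
eef_rot: [[0.984, -0.176, -0.001], [-0.176, -0.984, -0.001], [-0.0, 0.001, -1.0]]
wrist_force: [-0.2, -4.7, -0.0]
opening: 0.0
```

View pics/s5.png

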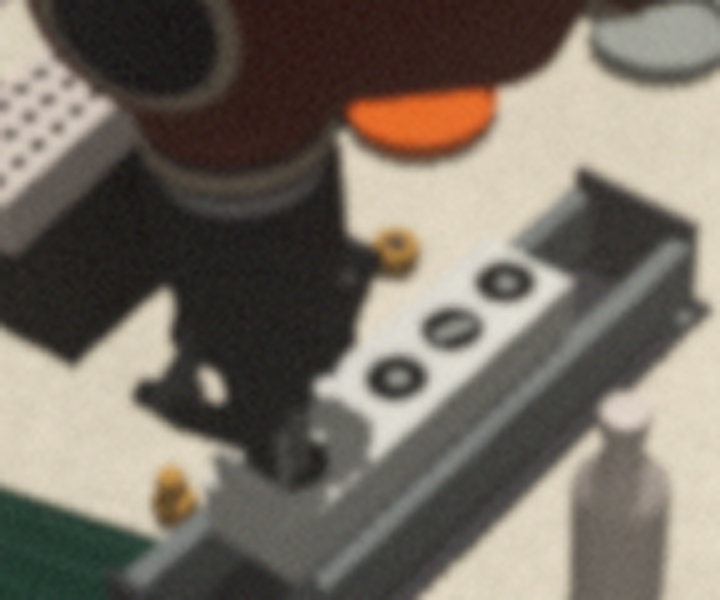

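```bash
python3 -m pendant '{"delta_pos":[[0,-2,0],[0,-2,0],[0,0,0]],"delta_rot":[[0,0,0],[0,0,0],[0,0,0]],"grip":[-1,-1,-1]}'
python3 -m pendant '{"delta_pos":[[0,-1,0],[0,-1,0],[0,0,0]],"delta_rot":[[0,0,0],[0,0,0],[0,0,0]],"grip":[-1,-1,-1]}'
```

```text
clock: 8.83
tcp_pos: [539.9, 153.1, 88.1]
eef_rot: [[0.984, -0.176, -0.0], [-0.176, -0.984, 0.0], [-0.0, 0.0, -1.0]]
wrist_force: [0.3, -2.7, 0.4]
opening: 0.004
clock: 9.08
tcp_pos: [540.4, 155.6, 88.3]
eef_rot: [[0.984, -0.176, 0.0], [-0.176, -0.984, 0.001], [-0.0, -0.001, -1.0]]
wrist_force: [-1.3, -1.9, 0.3]
opening: -0.001
```

```bash
python3 -m pendant '{"delta_pos":[[0,-1,0],[0,-1,0],[0,0,0]],"delta_rot":[[0,0,0],[0,0,0],[0,0,0]],"grip":[-1,-1,-1]}'
python3 -m pendant '{"delta_pos":[[0,-1,0],[0,-1,0],[0,0,0]],"delta_rot":[[0,0,0],[0,0,0],[0,0,0]],"grip":[-1,-1,-1]}'
```

```text
clock: 9.33
tcp_pos: [540.9, 157.6, 88.4]
eef_rot: [[0.984, -0.176, 0.0], [-0.176, -0.984, 0.001], [0.0, -0.001, -1.0]]
wrist_force: [0.0, -1.7, -0.5]
opening: -0.002
clock: 9.58
tcp_pos: [541.0, 158.5, 88.3]
eef_rot: [[0.984, -0.176, -0.0], [-0.176, -0.984, -0.002], [-0.0, 0.002, -1.0]]
wrist_force: [-2.5, -3.2, 1.2]
opening: 0.002
```

```bash
python3 -m pendant '{"delta_pos":[[0,-1,0],[0,-1,0],[0,0,0]],"delta_rot":[[0,0,0],[0,0,0],[0,0,0]],"grip":[-1,-1,-1]}'
python3 - <<'E'
from h import *
g=grab('side'); u,v=240,200
im=cv2.cvtColor(g['frame'],cv2.COLOR_RGB2BGR)[v-60:v+60,u-80:u+64]
cv2.imwrite('pics/s6.png',cv2.resize(im,(720,600),interpolation=cv2.INTER_CUBIC))
o=np.array([520.9,38.9]);y=np.array([.176,.984])
for s in (.085,.09,.095):print(s,[(proj(g,[*(o+y*(l+s*1000)),77])[0]-[u-80,v-60])*5 for l in(-50,-90,-130)])
E
```

```text
clock: 9.83
tcp_pos: [541.1, 159.1, 88.3]
eef_rot: [[0.984, -0.176, -0.001], [-0.176, -0.984, -0.004], [-0.001, 0.005, -1.0]]
wrist_force: [-2.5, -8.8, 1.9]
opening: -0.003
0.085 [array([392.48152821, 379.40226606]), array([448.04367375, 330.30975871]), array([501.1047684 , 283.41978097])]
0.09 [array([385.35305666, 385.70013387]), array([441.23816523, 336.32325651]), array([494.6040057 , 289.16487438])]
0.095 [array([378.18288251, 392.03471489]), array([434.39330372, 342.37140916]), array([488.06611089, 294.94267567])]
```

View pics/s6.png

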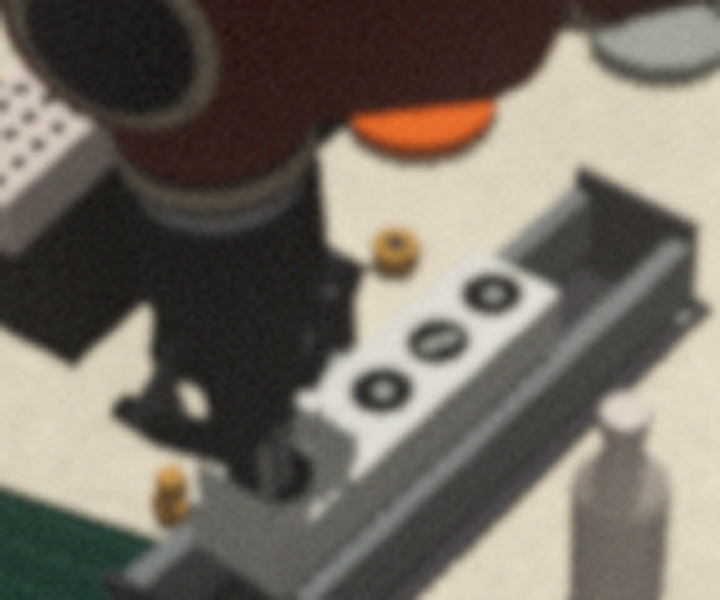

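```bash
python3 -m pendant '{"delta_pos":[[0,4,0],[0,2,-10],[0,0,-25],[0,0,-30],[10,12,0]],"delta_rot":[[0,0,0],[0,0,0],[0,0,0],[0,0,0],[0,0,0]],"grip":[-1,-1,-1,-1,-1]}'
python3 -m pendant '{"delta_pos":[[20,25,0],[25,32,0],[22,30,0],[13,18,0],[0,0,0]],"delta_rot":[[0,0,0],[0,0,0],[0,0,0],[0,0,0],[0,0,0]],"grip":[0.18,0.18,0.18,0.18,0.18]}'
python3 -m pendant '{"delta_pos":[[0,0,0],[0,0,0]],"delta_rot":[[0,0,0],[0,0,0]],"grip":[0.18,0.18]}'
python3 - <<'E'
from h import *
f=grab('top');g=grab('side'); u,v=235,200
im=cv2.cvtColor(g['frame'],cv2.COLOR_RGB2BGR)[v-60:v+60,u-80:u+64]
cv2.imwrite('pics/s7.png',cv2.resize(im,(720,600),interpolation=cv2.INTER_CUBIC))
im=cv2.cvtColor(f['frame'],cv2.COLOR_RGB2BGR)[v-60:v+60,u-80:u+64]
cv2.imwrite('pics/t7.png',cv2.resize(im,(720,600),interpolation=cv2.INTER_CUBIC))
E
```

```text
clock: 10.3
tcp_pos: [551.5, 144.0, 161.3]
eef_rot: [[0.985, -0.174, 0.012], [-0.174, -0.985, 0.004], [0.011, -0.006, -1.0]]
wrist_force: [0.6, 0.1, 1.1]
opening: -0.003
clock: 10.72
tcp_pos: [610.7, 20.6, 154.9]
eef_rot: [[0.984, -0.181, 0.004], [-0.181, -0.984, -0.0], [0.004, -0.0, -1.0]]
wrist_force: [0.2, -0.3, 0.3]
opening: 0.586
clock: 10.88
tcp_pos: [608.4, 24.7, 153.9]
eef_rot: [[0.984, -0.176, 0.001], [-0.176, -0.984, 0.001], [0.001, -0.001, -1.0]]
wrist_force: [-0.3, -0.6, 0.4]
opening: 0.59
```

View pics/s7.png

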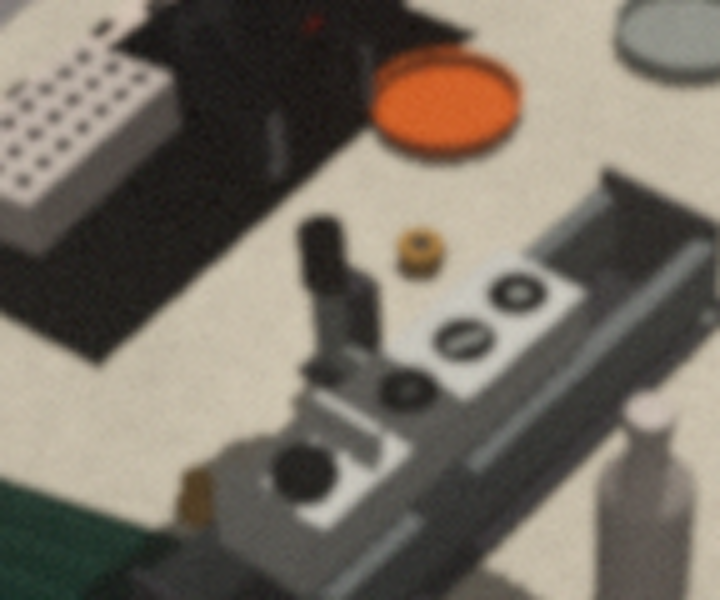

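View pics/t7.png

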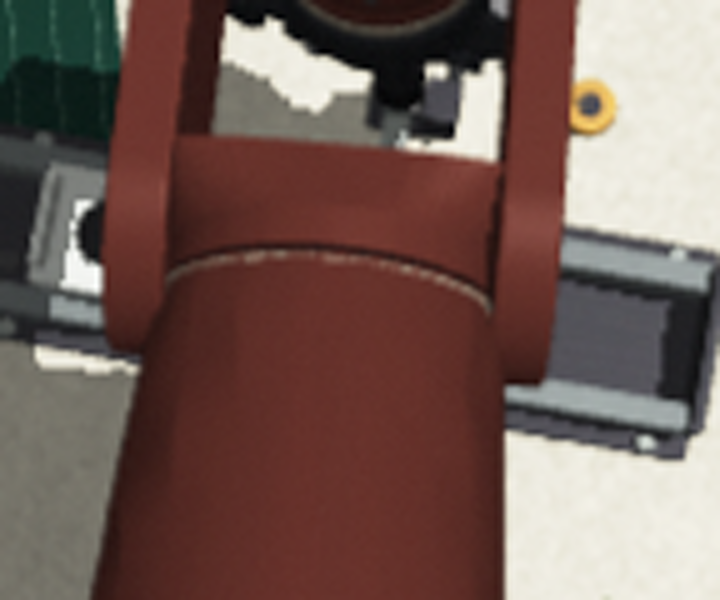

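```bash
python3 -m pendant '{"delta_pos":[[1,1.5,20],[0,0,15],[0,0,10],[0,0,0],[0,0,0]],"delta_rot":[[0,0,0],[0,0,0],[0,0,0],[0,0,0],[0,0,0]],"grip":[0.18,0.18,0.18,0.18,0.18]}'
python3 - <<'E'
from h import *
print(telemetry.observe()['tcp_pos'])
g=grab('side'); u,v=220,180
im=cv2.cvtColor(g['frame'],cv2.COLOR_RGB2BGR)[v-50:v+50,u-60:u+60]
cv2.imwrite('pics/s8.png',cv2.resize(im,(720,600),interpolation=cv2.INTER_CUBIC))
E
```

```text
clock: 11.4
tcp_pos: [608.5, 23.1, 107.8]
eef_rot: [[0.985, -0.175, -0.001], [-0.175, -0.985, 0.0], [-0.001, -0.0, -1.0]]
wrist_force: [-0.9, -0.5, 0.2]
opening: 0.588
[608.46440751  23.13795869 107.78112613]
```

View pics/s8.png

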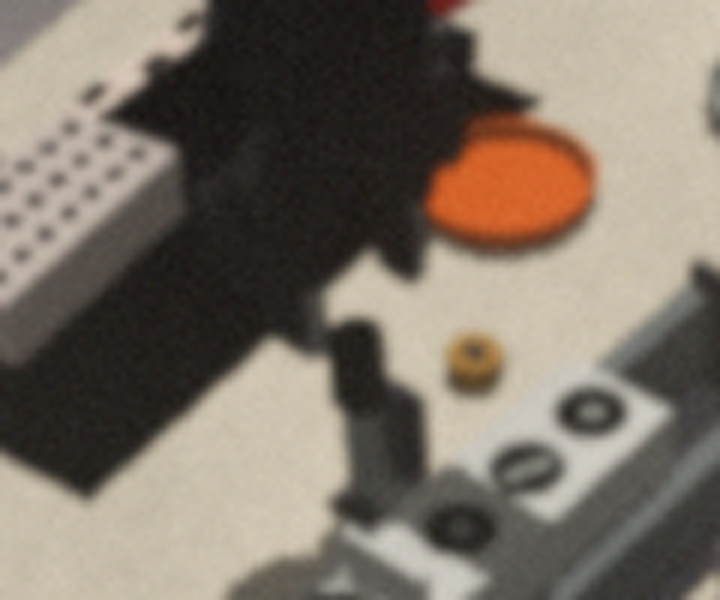

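```bash
python3 -m pendant '{"delta_pos":[[0,0,12],[0,0,12],[0,0,12],[0,0,8],[0,0,0]],"delta_rot":[[0,0,0],[0,0,0],[0,0,0],[0,0,0],[0,0,0]],"grip":[0.18,0.18,0.18,0.18,0.18]}'
python3 -m pendant '{"delta_pos":[[0,0,0],[0,0,0],[0,0,0],[0,0,0],[0,0,0]],"delta_rot":[[0,0,0],[0,0,0],[0,0,0],[0,0,0],[0,0,0]],"grip":[0.18,-1,-1,-1,-1]}' 60
```

```text
clock: 11.87
tcp_pos: [606.8, 22.5, 60.7]
eef_rot: [[0.984, -0.176, -0.006], [-0.176, -0.984, 0.0], [-0.006, 0.001, -1.0]]
wrist_force: [-0.4, -0.4, -0.7]
opening: 0.591
clock: 12.28
tcp_pos: [609.6, 21.8, 65.3]
eef_rot: [[0.984, -0.176, 0.001], [-0.176, -0.984, -0.001], [0.001, 0.001, -1.0]]
wrist_force: [-0.6, -1.0, 2.7]
opening: 0.264
```

```bash
python3 -m pendant '{"delta_pos":[[0,0,-4],[0,0,-4],[0,0,-4],[0,0,-4],[0,0,0]],"delta_rot":[[0,0,0],[0,0,0],[0,0,0],[0,0,0],[0,0,0]],"grip":[-1,-1,-1,-1,-1]}'
python3 -m pendant '{"delta_pos":[[0,0,-4],[0,0,-4],[0,0,-3],[0,0,-1],[0,0,0]],"delta_rot":[[0,0,0],[0,0,0],[0,0,0],[0,0,0],[0,0,0]],"grip":[-1,-1,-1,-1,-1]}'
```

```text
clock: 12.7
tcp_pos: [609.6, 21.8, 80.7]
eef_rot: [[0.984, -0.176, 0.001], [-0.176, -0.984, -0.001], [0.002, 0.001, -1.0]]
wrist_force: [2.9, -2.9, -2.5]
opening: 0.265
clock: 13.12
tcp_pos: [609.5, 21.8, 92.2]
eef_rot: [[0.984, -0.177, 0.001], [-0.177, -0.984, -0.001], [0.002, 0.001, -1.0]]
wrist_force: [4.8, -2.9, -4.6]
opening: 0.263
```

```bash
python3 -m pendant '{"delta_pos":[[0,0,-1],[0,0,-1],[0,0,0],[0,0,0]],"delta_rot":[[0,0,0],[0,0,0],[0,0,0],[0,0,0]],"grip":[-1,-1,-1,-1]}'
python3 - <<'E'
from h import *
g=grab('side'); u,v=235,190
im=cv2.cvtColor(g['frame'],cv2.COLOR_RGB2BGR)[v-50:v+50,u-60:u+60]
cv2.imwrite('pics/s9.png',cv2.resize(im,(720,600),interpolation=cv2.INTER_CUBIC))
E
```

```text
clock: 13.45
tcp_pos: [609.5, 21.8, 94.1]
eef_rot: [[0.984, -0.177, 0.001], [-0.177, -0.984, -0.001], [0.002, 0.001, -1.0]]
wrist_force: [5.0, -3.0, -5.9]
opening: 0.261
```

View pics/s9.png

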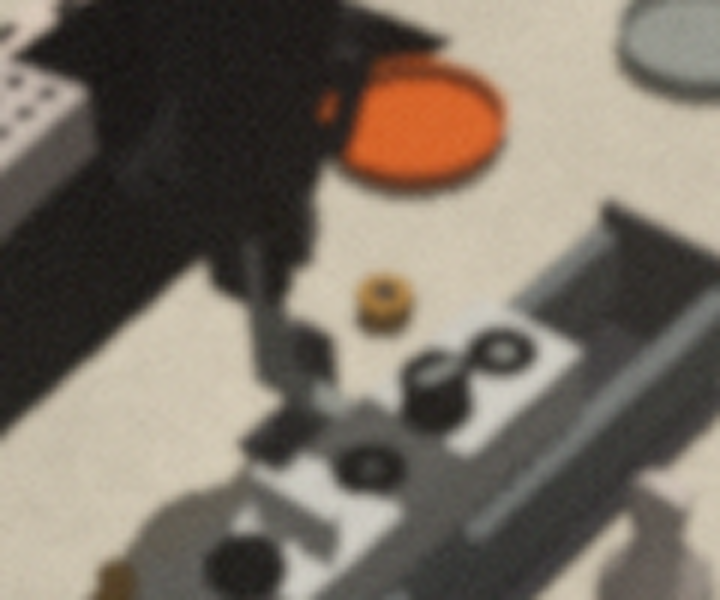

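```bash
python3 -m pendant '{"delta_pos":[[0,0,-1],[0,0,0],[0,0,0]],"delta_rot":[[0,0,0],[0,0,0],[0,0,0]],"grip":[-1,-1,-1]}'
```

```text
clock: 13.75
tcp_pos: [609.5, 21.8, 94.5]
eef_rot: [[0.984, -0.177, 0.002], [-0.177, -0.984, -0.001], [0.002, 0.001, -1.0]]
wrist_force: [5.8, -3.7, -8.0]
opening: 0.264
```

```bash
python3 -m pendant '{"delta_pos":[[0,0,2],[0,0,0],[0,0,0],[0,0,0],[0,0,-20]],"delta_rot":[[0,0,0],[0,0,0],[0,0,0],[0,0,0],[0,0,0]],"grip":[0.0,0.0,0.0,0.0,0.0]}'
python3 -m pendant '{"delta_pos":[[0,0,-25],[0,0,-25],[0,0,0],[0,0,0]],"delta_rot":[[0,0,0],[0,0,0],[0,0,0],[0,0,0]],"grip":[0.0,0.0,0.0,0.0]}'
python3 - <<'E'
from h import *
g=grab('side'); u,v=235,190
im=cv2.cvtColor(g['frame'],cv2.COLOR_RGB2BGR)[v-50:v+50,u-60:u+60]
im=cv2.resize(im,(720,600),interpolation=cv2.INTER_CUBIC)
o=np.array([520.9,38.9])
for z in (94,95,96,):print((proj(g,[*o,z])[0]-[u-60,v-50])*6)
cv2.imwrite('pics/s10.png',im)
for n in('mount',): print(spotter.landmark_of(n,'side'))
E
```

```text
clock: 14.17
tcp_pos: [606.0, 22.9, 109.4]
eef_rot: [[0.984, -0.176, -0.008], [-0.176, -0.984, 0.001], [-0.008, 0.0, -1.0]]
wrist_force: [-0.2, 1.8, -0.6]
opening: 0.497
clock: 14.5
tcp_pos: [610.5, 22.5, 166.1]
eef_rot: [[0.984, -0.176, 0.005], [-0.176, -0.984, -0.0], [0.005, -0.001, -1.0]]
wrist_force: [0.8, 0.4, -0.8]
opening: 0.497
[438.39500808 372.32885858]
[438.33003195 370.46605027]
[438.26496448 368.60053659]
[{'at': [518.9, 39.7, 70.0], 'conf': 0.46}]
```

View pics/s10.png

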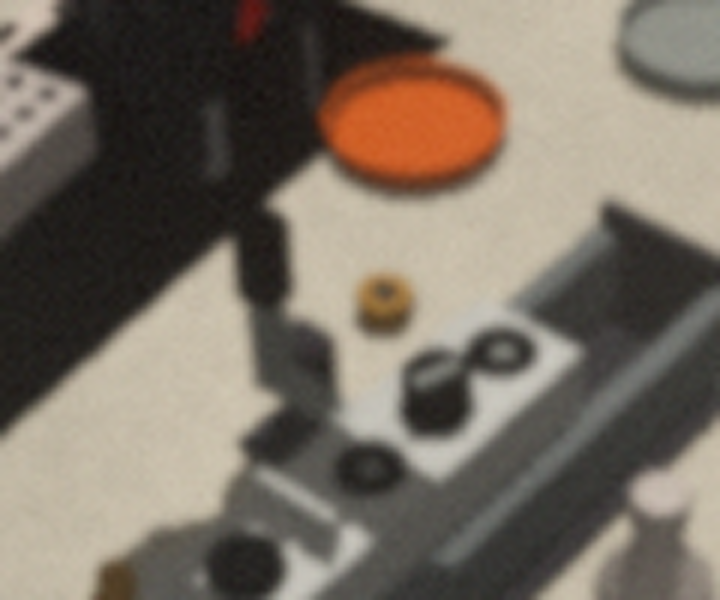

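```bash
python3 -m pendant '{"delta_pos":[[-18,0,0],[-28,0,0],[-28,-0.5,0],[-17,0,0],[0,0,0]],"delta_rot":[[0,0,0],[0,0,0],[0,0,0],[0,0,0],[0,0,0]],"grip":[0.0,0.0,0.0,0.0,0.0]}'
python3 -m pendant '{"delta_pos":[[0,0,18],[0,0,18],[0,0,12],[0,0,0],[0,0,0]],"delta_rot":[[0,0,0],[0,0,0],[0,0,0],[0,0,0],[0,0,0]],"grip":[0.0,0.0,0.0,0.0,0.0]}'
python3 -m pendant '{"delta_pos":[[0,0,0],[0,0,0]],"delta_rot":[[0,0,0],[0,0,0]],"grip":[0.0,0.0]}'
```

```text
clock: 15.02
tcp_pos: [515.8, 39.7, 160.6]
eef_rot: [[0.984, -0.176, -0.005], [-0.176, -0.984, 0.001], [-0.005, 0.0, -1.0]]
wrist_force: [0.2, -0.1, -0.7]
opening: 0.497
clock: 15.43
tcp_pos: [519.0, 38.8, 113.8]
eef_rot: [[0.984, -0.176, -0.003], [-0.176, -0.984, 0.0], [-0.003, 0.0, -1.0]]
wrist_force: [0.3, 0.1, -0.2]
opening: 0.5
clock: 15.6
tcp_pos: [520.5, 38.8, 116.4]
eef_rot: [[0.984, -0.176, 0.002], [-0.176, -0.984, -0.0], [0.002, -0.0, -1.0]]
wrist_force: [1.0, -0.5, -0.4]
opening: 0.499
```

Check alignment from the side before descending.

Run:
```python
from h import *
g=grab('side'); u,v=245,190
im=cv2.cvtColor(g['frame'],cv2.COLOR_RGB2BGR)[v-50:v+50,u-60:u+60]
im=cv2.resize(im,(720,600),interpolation=cv2.INTER_CUBIC)
cv2.imwrite('pics/s11.png',im)
```

```text
(no output)
```

View pics/s11.png

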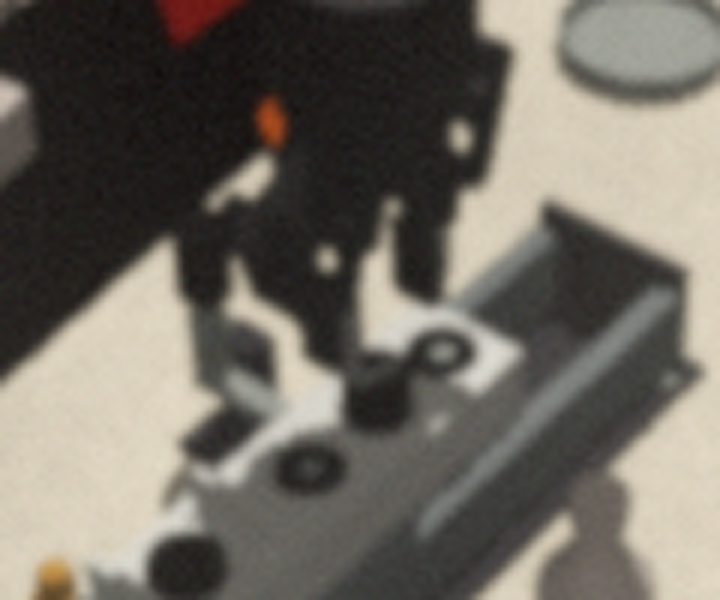

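```bash
python3 -m pendant '{"delta_pos":[[0,0,10],[0,0,10],[0,0,8],[0,0,5],[0,0,0]],"delta_rot":[[0,0,0],[0,0,0],[0,0,0],[0,0,0],[0,0,0]],"grip":[0.0,0.0,0.0,0.0,0.0]}'
python3 -m pendant '{"delta_pos":[[0,0,0],[0,0,0]],"delta_rot":[[0,0,0],[0,0,0]],"grip":[0.0,0.0]}'
```

```text
clock: 16.07
tcp_pos: [518.0, 39.0, 79.9]
eef_rot: [[0.984, -0.176, -0.004], [-0.176, -0.984, 0.0], [-0.004, 0.0, -1.0]]
wrist_force: [0.0, -0.3, -0.4]
opening: 0.496
clock: 16.23
tcp_pos: [519.7, 38.9, 82.4]
eef_rot: [[0.984, -0.176, 0.0], [-0.176, -0.984, -0.0], [0.0, 0.0, -1.0]]
wrist_force: [0.7, 0.1, 0.8]
opening: 0.497
```

```bash
python3 -m pendant '{"delta_pos":[[1,0,0.5],[0,0,0],[0,0,0],[0,0,0],[0,0,0]],"delta_rot":[[0,0,0],[0,0,0],[0,0,0],[0,0,0],[0,0,0]],"grip":[-1,-1,-1,-1,-1]}' 40
python3 -m pendant '{"delta_pos":[[0,0,-3],[0,0,-6],[0,0,-10],[0,0,-10],[0,0,-10]],"delta_rot":[[0,0,0],[0,0,0],[0,0,0],[0,0,0],[0,0,0]],"grip":[-1,-1,-1,-1,-1]}'
python3 -m pendant '{"delta_pos":[[0,0,-20],[0,0,-20],[0,0,-10],[0,0,0],[0,0,0]],"delta_rot":[[0,0,0],[0,0,0],[0,0,0],[0,0,0],[0,0,0]],"grip":[-1,-1,-1,-1,-1]}'
python3 - <<'E'
from h import *
g=grab('side'); u,v=245,170
im=cv2.cvtColor(g['frame'],cv2.COLOR_RGB2BGR)[v-50:v+50,u-60:u+60]
im=cv2.resize(im,(720,600),interpolation=cv2.INTER_CUBIC)
cv2.imwrite('pics/s12.png',im)
E
```

```text
clock: 16.65
tcp_pos: [521.2, 38.7, 82.2]
eef_rot: [[0.984, -0.176, 0.002], [-0.176, -0.984, -0.0], [0.002, -0.0, -1.0]]
wrist_force: [3.0, -0.7, -0.6]
opening: 0.308
clock: 17.07
tcp_pos: [520.5, 38.7, 122.2]
eef_rot: [[0.984, -0.176, -0.0], [-0.176, -0.984, -0.0], [-0.0, 0.0, -1.0]]
wrist_force: [1.2, -0.5, -0.6]
opening: 0.305
clock: 17.48
tcp_pos: [520.9, 38.7, 171.7]
eef_rot: [[0.984, -0.176, 0.002], [-0.176, -0.984, -0.0], [0.002, -0.0, -1.0]]
wrist_force: [-0.6, 0.5, -0.2]
opening: 0.31
```

View pics/s12.png

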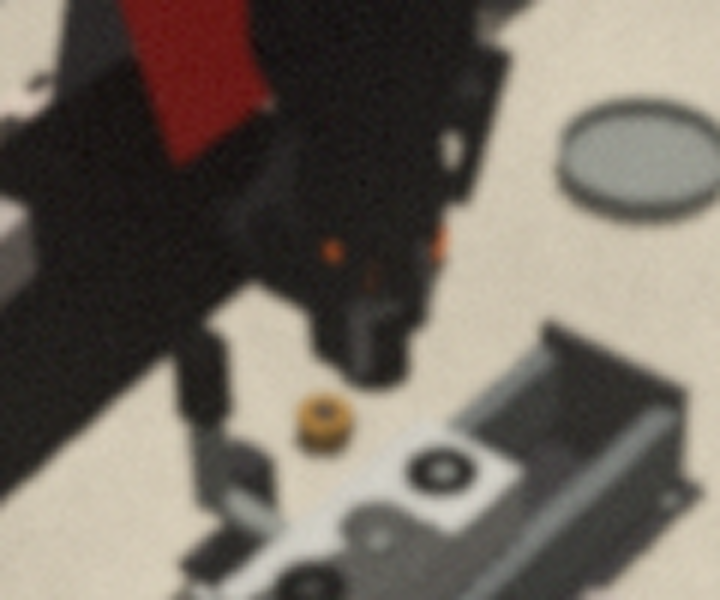

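```bash
python3 -m pendant '{"delta_pos":[[6,18,0],[10,31,0],[11,35,0],[11,35,0],[11,35,0]],"delta_rot":[[0,0,0],[0,0,0],[0,0,0],[0,0,0],[0,0,0]],"grip":[-1,-1,-1,-1,-1]}'
python3 -m pendant '{"delta_pos":[[11,35,0],[11,35,0],[11,35,0],[10,31,0],[10,27,0]],"delta_rot":[[0,0,0],[0,0,0],[0,0,0],[0,0,0],[0,0,0]],"grip":[-1,-1,-1,-1,-1]}'
python3 -m pendant '{"delta_pos":[[5.7,17.8,0],[0,0,0],[0,0,0],[0,0,0]],"delta_rot":[[0,0,0],[0,0,0],[0,0,0],[0,0,0]],"grip":[-1,-1,-1,-1]}'
python3 - <<'E'
from h import *
f=grab('top','t13.png');g=grab('side'); u,v=290,130
print(telemetry.observe()['tcp_pos'])
im=cv2.cvtColor(g['frame'],cv2.COLOR_RGB2BGR)[v-50:v+50,u-60:u+60]
im=cv2.resize(im,(720,600),interpolation=cv2.INTER_CUBIC)
cv2.imwrite('pics/s13.png',im)
print((proj(g,[[568,-310,4]])-[u-60,v-50])*6)
E
```

```text
clock: 17.95
tcp_pos: [540.6, -122.6, 168.8]
eef_rot: [[0.984, -0.176, -0.003], [-0.176, -0.984, 0.001], [-0.003, -0.001, -1.0]]
wrist_force: [1.5, -1.1, -0.9]
opening: 0.306
clock: 18.37
tcp_pos: [563.9, -293.1, 168.4]
eef_rot: [[0.984, -0.178, -0.003], [-0.178, -0.984, 0.002], [-0.003, -0.001, -1.0]]
wrist_force: [1.0, -0.0, -0.5]
opening: 0.306
clock: 18.7
tcp_pos: [566.9, -308.8, 169.1]
eef_rot: [[0.984, -0.176, -0.002], [-0.176, -0.984, 0.002], [-0.003, -0.002, -1.0]]
wrist_force: [0.0, -0.3, -1.3]
opening: 0.309
[ 567.23931354 -308.45725702  169.91575419]
[[370.02461547 398.57525999]]
```

View pics/s13.png

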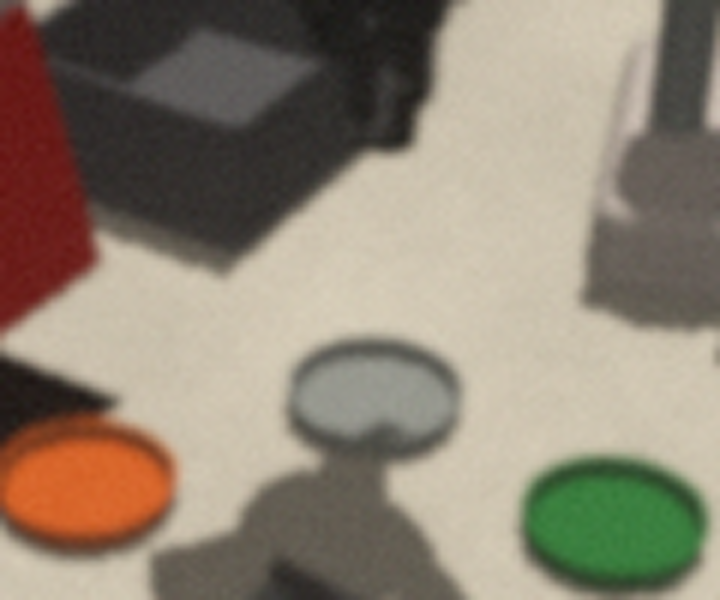

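View pics/t13.png

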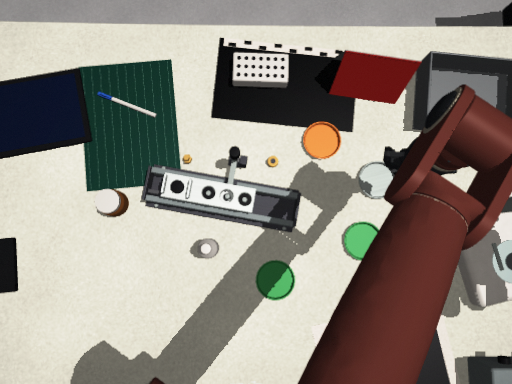

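```bash
python3 -m pendant '{"delta_pos":[[0,0,20],[0,0,30],[0,0,30],[0,0,25],[0,0,15]],"delta_rot":[[0,0,0],[0,0,0],[0,0,0],[0,0,0],[0,0,0]],"grip":[-1,-1,-1,-1,-1]}'
python3 -m pendant '{"delta_pos":[[0,0,8],[0,0,4],[0,0,0],[0,0,0],[0,0,0]],"delta_rot":[[0,0,0],[0,0,0],[0,0,0],[0,0,0],[0,0,0]],"grip":[-1,-1,-1,-1,-1]}'
python3 - <<'E'
from h import *
g=grab('side'); u,v=290,130
print(telemetry.observe()['tcp_pos'])
im=cv2.cvtColor(g['frame'],cv2.COLOR_RGB2BGR)[v-50:v+50,u-60:u+60]
im=cv2.resize(im,(720,600),interpolation=cv2.INTER_CUBIC)
cv2.imwrite('pics/s14.png',im)
E
```

```text
clock: 19.22
tcp_pos: [565.8, -307.4, 47.1]
eef_rot: [[0.985, -0.175, -0.004], [-0.175, -0.985, 0.003], [-0.005, -0.002, -1.0]]
wrist_force: [-0.3, 1.4, -0.7]
opening: 0.308
clock: 19.63
tcp_pos: [568.8, -310.6, 40.9]
eef_rot: [[0.984, -0.176, 0.003], [-0.176, -0.984, -0.002], [0.003, 0.001, -1.0]]
wrist_force: [0.0, -0.2, -0.4]
opening: 0.304
[ 568.70312312 -310.63771755   40.80385522]
```

View pics/s14.png

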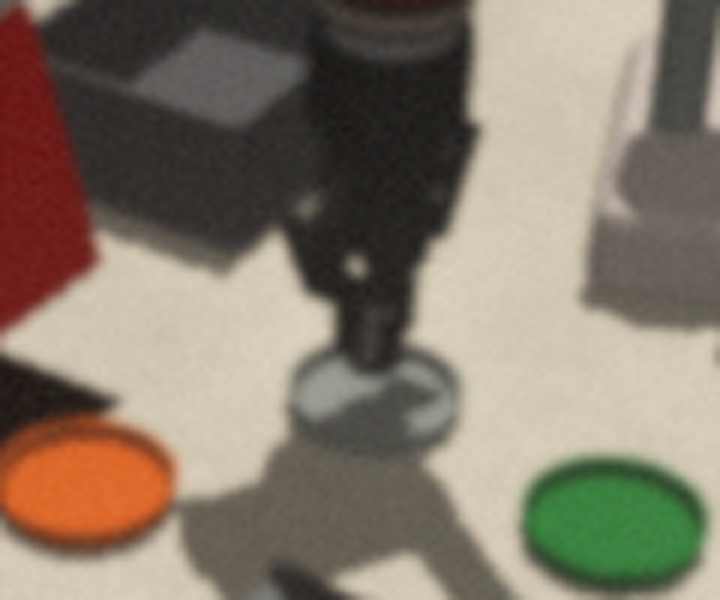

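```bash
python3 -m pendant '{"delta_pos":[[0,0,7],[0,0,6],[0,0,5],[0,0,0],[0,0,0]],"delta_rot":[[0,0,0],[0,0,0],[0,0,0],[0,0,0],[0,0,0]],"grip":[-1,-1,-1,-1,-1]}'
python3 -m pendant '{"delta_pos":[[0,0,2],[0,0,1.5],[0,0,0],[0,0,0]],"delta_rot":[[0,0,0],[0,0,0],[0,0,0],[0,0,0]],"grip":[-1,-1,-1,-1]}'
```

```text
clock: 20.1
tcp_pos: [566.9, -309.4, 19.7]
eef_rot: [[0.984, -0.176, -0.002], [-0.176, -0.984, 0.001], [-0.002, -0.001, -1.0]]
wrist_force: [-0.0, 0.1, 0.6]
opening: 0.306
clock: 20.43
tcp_pos: [567.6, -309.8, 17.3]
eef_rot: [[0.984, -0.176, -0.0], [-0.176, -0.984, 0.0], [-0.0, -0.0, -1.0]]
wrist_force: [-0.3, 0.7, -0.3]
opening: 0.308
```

```bash
python3 -m pendant '{"delta_pos":[[0,0,1],[0,0,0],[0,0,0]],"delta_rot":[[0,0,0],[0,0,0],[0,0,0]],"grip":[-1,-1,-1]}'
python3 -m pendant '{"delta_pos":[[0,0,1],[0,0,0],[0,0,0]],"delta_rot":[[0,0,0],[0,0,0],[0,0,0]],"grip":[-1,-1,-1]}'
```

```text
clock: 20.68
tcp_pos: [567.6, -309.8, 16.3]
eef_rot: [[0.984, -0.176, 0.0], [-0.176, -0.984, -0.0], [0.0, 0.0, -1.0]]
wrist_force: [-0.2, -0.8, 0.2]
opening: 0.305
clock: 20.93
tcp_pos: [567.8, -310.0, 15.7]
eef_rot: [[0.984, -0.176, 0.0], [-0.176, -0.984, -0.0], [0.0, 0.0, -1.0]]
wrist_force: [-0.9, -0.6, 2.6]
opening: 0.307
```

```bash
python3 -m pendant '{"delta_pos":[[0,0,0.5],[0,0,0],[0,0,0]],"delta_rot":[[0,0,0],[0,0,0],[0,0,0]],"grip":[-1,-1,-1]}'
python3 -m pendant '{"delta_pos":[[0,0,0],[0,0,0],[0,0,0],[0,0,0],[0,0,0]],"delta_rot":[[0,0,0],[0,0,0],[0,0,0],[0,0,0],[0,0,0]],"grip":[-0.3,-0.2,-0.1,-0.05,-0.05]}'
python3 -m pendant '{"delta_pos":[[0,0,-3],[0,0,-8],[0,0,-20],[0,0,-30],[0,0,-30]],"delta_rot":[[0,0,0],[0,0,0],[0,0,0],[0,0,0],[0,0,0]],"grip":[-0.05,-0.05,-0.05,-0.05,-0.05]}'
python3 -m pendant '{"delta_pos":[[0,0,-30],[0,0,-30],[0,0,0],[0,0,0]],"delta_rot":[[0,0,0],[0,0,0],[0,0,0],[0,0,0]],"grip":[-0.05,-0.05,-0.05,-0.05]}'
python3 - <<'E'
from h import *
g=grab('side','s15f.png'); u,v=290,140
im=cv2.cvtColor(g['frame'],cv2.COLOR_RGB2BGR)[v-50:v+50,u-60:u+60]
im=cv2.resize(im,(720,600),interpolation=cv2.INTER_CUBIC)
cv2.imwrite('pics/s15.png',im)
print(spotter.landmark_of('mount','side'))
E
```

```text
clock: 21.18
tcp_pos: [567.8, -309.9, 15.7]
eef_rot: [[0.984, -0.176, 0.0], [-0.176, -0.984, -0.0], [0.0, 0.0, -1.0]]
wrist_force: [-2.2, 1.6, 5.0]
opening: 0.306
clock: 21.6
tcp_pos: [567.4, -309.7, 14.4]
eef_rot: [[0.984, -0.176, -0.0], [-0.176, -0.984, 0.0], [-0.0, -0.0, -1.0]]
wrist_force: [-0.1, 0.5, -0.2]
opening: 0.473
clock: 22.02
tcp_pos: [566.9, -309.4, 106.3]
eef_rot: [[0.984, -0.176, -0.002], [-0.176, -0.984, 0.001], [-0.002, -0.001, -1.0]]
wrist_force: [1.2, 0.5, 0.1]
opening: 0.475
clock: 22.35
tcp_pos: [569.1, -310.9, 170.0]
eef_rot: [[0.984, -0.176, 0.005], [-0.176, -0.984, -0.004], [0.006, 0.003, -1.0]]
wrist_force: [0.2, 0.3, -0.6]
opening: 0.472
[{'at': [566.9, -310.3, 1.3], 'conf': 0.57}, {'at': [519.5, 40.5, -4.7], 'conf': 0.51}]
```

View pics/s15.png

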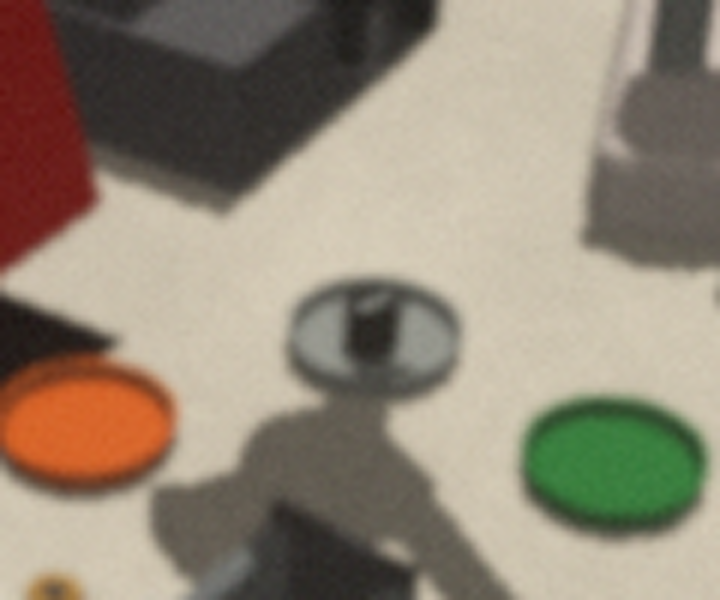

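Run:
```python
from h import *
i=cv2.imread('pics/s15f.png')[140:260,170:314]; cv2.imwrite('pics/s16.png',cv2.resize(i,(720,600),interpolation=cv2.INTER_CUBIC))
g=grab('side')
o=np.array([520.9,38.9]);y=np.array([.176,.984])
for s in (88.5,90,91.5):print(s,[((proj(g,[*(o+y*(l+s)),z])[0]-[170,140]+.5)*5).round().tolist() for l,z in((-50,77),(-130,77),(18,86),(18,78))])
```

```text
88.5 [[340.0, 386.0], [449.0, 290.0], [237.0, 462.0], [239.0, 474.0]]
90 [[338.0, 388.0], [447.0, 292.0], [235.0, 464.0], [236.0, 476.0]]
91.5 [[336.0, 390.0], [445.0, 293.0], [233.0, 466.0], [234.0, 478.0]]
```

View pics/s16.png

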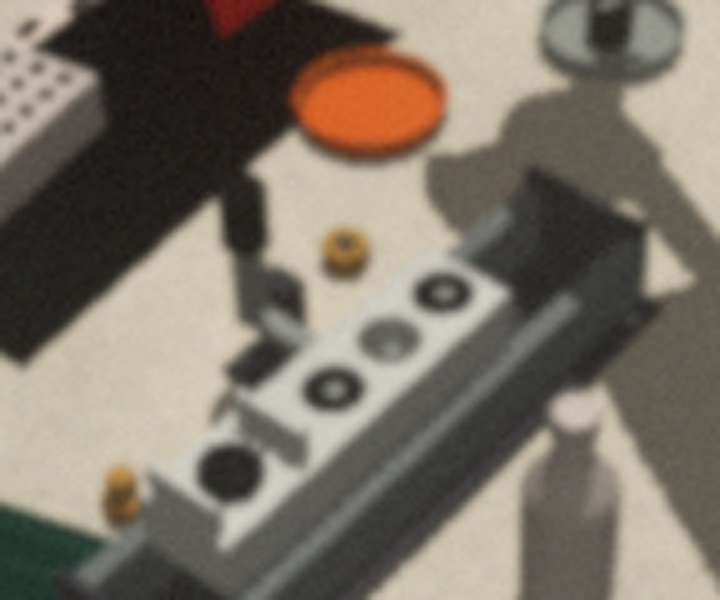

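```bash
python3 -c "
from h import *
s=telemetry.observe(); print(s['clock'],s['wrist_force']); print(manip.hand_in())"
```

```text
22.5 [0.01698931 0.17780107 0.08726831]
the job is handed in; nothing more can be done
None
```

I ejected the bar-section mount, set it down upright in the steel dish and handed the job in at 22.5 s; the hand-in gives no verdict.

- **Carriage:** the bar-section mount was in nest b, the middle one. I held the thumb release down, slid the carriage to about 80 mm and let up. I then pushed the fin until the lock caught near 91 mm. It resisted an 8.8 N push there.
- **Ejection:** I lifted the knob about 29 mm to its upper stop. The rod stayed up after I let go.
- **Placing:** I lowered the mount while still holding it until the wrist force read 2.6 to 5 N, then opened the fingers and backed off.

**Last checks:** the last side picture shows the mount upright at the centre of the dish, bar up, and the network puts it within about 2 mm of where I placed it. The other two mounts look seated, and the dish and the bystanders in view have not visibly moved. I did not re-measure them, and the jar lies outside the last picture I viewed. The arm is clear, with the wrist force near zero.

**One disagreement:** the thumb button shows about 1 pixel lower in the side picture than the model predicts for "up". It showed the same offset before I touched anything, so I take it to be up.

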